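# Unlock the plate clamp and hold it open

## Task

Take the yellow lock collar up off its pin on the plate-loading stage and put it down in the steel tray. Then pull the blue handle of the spring-loaded plate clamp back until its red line is level with the red marker clip, and keep holding it there so that I can change the plate: finish while holding the clamp open. Leave the culture plate and everything else where it is.

Things in the scene. Friction and masses are not known exactly. Their poses are not given: they have to be found in the camera images.
- stage: Black plate-loading stage fixed to the bench: block 230 mm along its x, 190 mm along its y, top face 40 mm above its origin (centre of its underside, on the bench). Its -x end is nearer the robot; a plate lies in its +x half. A fixed steel lock pin, 8 mm thick, stands on the top face at stage x = -57, y = -38 mm and reaches 50 mm above that face.
- clamp: Spring-return plate clamp: aluminium slide, its top 9 mm above the stage's top face, with an upright blue handle. Origin: centre of the handle's foot (shut: stage x -8, y 38, z 49 mm); axes as the stage's. Slides along stage -x, up to 55 mm. A spring pulls it shut: 5 N when shut, 10 N at 42 mm. The collar on the lock pin blocks it beyond about 8 mm; the slide's slot passes the bare pin.
- handle_top (a point): Centre of the top of the clamp's blue handle, a square post 22 x 22 mm and 45 mm high, sides along the stage's x and y; this point is 45 mm above the origin of clamp. A red line on the clamp's side arm lies at the same stage x as the handle's centre and runs towards the scale on the stage's +y side.
- mark: Red marker clip fixed on the stage's white scale at its +y side: 4 mm thick along the scale, 14 mm high, origin at the centre of its underside, axes as the stage's. The clamp is at the mark when its origin (and so its handle centre and red line) has the same stage x as this origin: 24 to 42 mm of pull.
- collar: Yellow plastic lock collar: a plain ring, 36 mm outside, 14 mm bore, 30 mm high, 50 g. Origin: centre of its underside, z along its axis. At the start it sits over the lock pin on the stage's top face, the pin reaching 20 mm out of its top.
- tray: Open steel tray, loose on the bench, 130 mm along its x, 180 mm along its y, walls 18 mm high and 3 mm thick, floor 3 mm thick; origin at the centre of its underside. Empty at the start. It may be to the left or to the right of the stage.
- plate: Clear six-well culture plate with pink wells, 86 x 128 x 20 mm, loose in the nest of the stage behind the clamp; origin at the centre of its underside. Leave it.
- dish: clear petri dish with a pink medium disc, 88 mm across, 14 mm high; origin at the centre of its underside. Bystander.
- tape_pink: roll of pink lab tape, 96 mm across, 20 mm high; origin at the centre of its underside. Bystander.
- tape_blue: roll of blue lab tape, 96 mm across, 24 mm high; origin at the centre of its underside. Bystander.
- jar: specimen jar with white lid, 90 mm across, 100 mm high; origin at the centre of its underside. Bystander.
- flask: bottle with green cap, 60 mm across, 130 mm high; origin at the centre of its underside. Bystander.
Things that resemble listed ones, but are neither listed nor needed, are in the scene too. Several things have the shape of the collar; the one meant has the colours described above.

How it is judged:
By the outcome, as a careful person would: the job done as asked, in the order asked, and still so for the second after the job is handed in, while the arm keeps its last pose, push and grip.
It also fails if it takes over 56 s, if anything falls off the work surface, if the arm or the gripper's body presses on something with over 40 N, if the wrist force passes 120 N, or if a joint passes its speed limit or range.

## Robot

A 7-joint arm with a two-finger parallel gripper is mounted at the origin on the work surface. World frame = base frame: x ahead of the robot, y to its left, z up, the work surface at z = 0. Lengths are in m, angles in rad, forces in N, time in s.
With the tool pointing down it reaches from about 0.425 to 0.925 m from the base axis. Payload 6.8 kg.
Tool frame: the origin (TCP) lies between the finger pads; the fingertips stand 22 mm ahead of it and the grasp point (between the pads) lies 3 mm ahead of it; z points along the fingers, y is the line along which they close (so a half turn about z gives the same grasp; the last joint's range is limited). The gripper opens to 85 mm and grips with 20 to 120 N. Pads are 22 mm wide; open, the fingers measure 114 mm over their backs; the gripper's body (76 mm by 85 mm) begins 54 mm behind the grasp point. The pads swing forward as they close: fully open they stand 13 mm farther back than shut.
Start: joints at [-1.26, 0.477, 0.022, 1.555, -0.011, 1.109, -0.083], TCP at [0.274, 0.617, 0.219] pointing down, gripper open.
Joint ranges: [-2.96, 2.96], [-0.34, 2.1], [-1.41, 1.46], [0.24, 2.44], [-1.37, 4.51], [0.17, 1.92], [-2.96, 2.96]. Speed limits (rad/s): [2.39, 2.39, 3.14, 3.14, 3.14, 3.14, 3.14].

## Interface

Orientations are given as a unit quaternion [w, x, y, z].
In Python, from station import bot gives the robot as it stands.
- The arm moves only by the tool servo_tool, never from a script. Its argument "motion" is a list that holds one entry, the list of rows, each a list of 5 numbers: the opening, from 0 (shut) to 1 (fully open), then the shift along the world's x, y, z each as a share of 0.04 m, from -1 to 1, then the turn about the world's z as a share of 0.12 rad, from -1 to 1. A call has 1 to 20 rows; each row shifts and turns the commanded pose from where the row before left it; what a row does not reach is not made up. A row lasts 1/10 s, in which the tool goes at most 50 mm and 8.59 degrees, less where a joint would pass 70% of its speed; a pose out of reach is approached as far as the arm can. A call with a number of a shift or a turn outside -1 to 1 is refused whole. A call with a gripper value outside its range is refused whole. The fingers move at their own pace and stop on an object; "newtons" is the grip in N (left out, the last holds). Time passes only in rows, so rows that do not move let the fingers close. It gives the time, the measured TCP pose, the force, the opening and the grip force at its end, in the units of the state.
- bot.get_obs(): the state, without advancing time (a new reading comes with each control period).
- bot.read_camera(name): name is "scene" or "side" or "wrist"; returns (picture, depth): 480x640x3 uint8, red, green, blue; 480x640 float32, m along the optical axis (not along the pixel's ray), 0 where there is no reading.
- bot.get_calibration(name): a dict with "fovy" (degrees; the focal length in pixels is half the picture's height over the tangent of half this angle, whatever the lens; pixels are square), "cx", "cy" (the principal point, pixels), "view" (4x4, takes a point from world to camera coordinates). Camera axes: x right, y down, z forward; pixel columns grow to the right and rows downward; lengths in m; the calibration is good to about 2 mm. A picture is of the moment at which its call begins: read the wrist's pose just before it. get_calibration takes no time and is no camera call; for the wrist camera it gives the pose at the moment of the call.
- bot.hand_in(): hands the job in; it is judged then, once.
The state is a dict: "t": time; "q": joint angles; "joint_vel": joint speeds; "joint_torque": joint torques, N m; "eef_pos": TCP position; "tool_rot": TCP orientation; "contact_force": force on the tool from outside, world axes, zero at the start; "torque": the same for the moment, N m; "gripper_width": opening from 0.0 (shut) to 1.0 (fully open); "grasp_force": force on a finger pad.
Only numpy, scipy, OpenCV 4.12 (cv2) and the standard library are available. Lean on these libraries where they do the work, as an engineer would, in place of code of your own. Each camera call takes 0.05 s, during which the arm holds its last target. There are 200 camera calls.

## Working session

There is one attempt and no reset: what is moved stays moved. The work goes in short steps, Python scripts to look and compute and a tool call to move; the robot and the scene stay as the last step left them, time stands still between calls to the robot, and variables do not carry over. Pictures are saved under pics/ and viewed, at most 11 in all, crops included, and the job is handed in when it is done.

Besides the shell and the picture viewer there is one more tool, called in YAML: its name, and indented under it one key for each argument. servo_tool: Moves the arm, as the interface text tells. Shift numbers are shares of 0.04 m and turn numbers shares of 0.12 rad, none past 1 either way. Its arguments: {"type":"object","properties":{"motion":{"type":"array"},"newtons":{"type":"number"}},"required":["motion"]}

```bash
mkdir -p pics
cat > h.py <<'E'
import numpy as np,cv2
from station import bot
def snap(n,f):
    c=bot.get_calibration(n);p,d=bot.read_camera(n)
    cv2.imwrite(f'pics/{f}.png',p[:,:,::-1]);np.savez(f'pics/{f}.npz',p=p,d=d,view=c['view'],k=[240/np.tan(np.radians(c['fovy'])/2),c['cx'],c['cy']])
def world(f,u,v,z=None,dd=None):
    s=np.load(f'pics/{f}.npz');F,cx,cy=s['k'];T=np.linalg.inv(s['view'])
    r=np.array([(u-cx)/F,(v-cy)/F,1.]);o=T[:3,3];R=T[:3,:3]@r
    if z is not None: return o+R*(z-o[2])/R[2]
    if dd is None: dd=np.median(s['d'][int(v)-1:int(v)+2,int(u)-1:int(u)+2])
    return o+R*dd
E
python3 - <<'E'
from h import *
print(bot.get_obs())
snap('scene','s0');snap('side','d0')
for n in('scene','side'):print(bot.get_calibration(n))
E
```

```text
{'t': 0.0, 'q': array([-1.26010408,  0.4777988 ,  0.02233468,  1.55645901, -0.01149248,
        1.10931681, -0.0830915 ]), 'joint_vel': array([-9.51976766e-04,  4.21683267e-05, -1.24086269e-03,  9.22819732e-05,
       -1.52872110e-03,  9.49830827e-04,  2.22775475e-03]), 'joint_torque': array([ 9.91130787e-05, -5.96436918e+01,  1.60825051e+00, -2.81197536e+01,
        1.26124854e-02,  9.13271040e-03, -3.69930945e-06]), 'eef_pos': array([0.27425443, 0.61608828, 0.21752333]), 'tool_rot': array([-1.22385180e-04,  2.07850641e-01,  9.78160136e-01, -9.18792694e-04]), 'contact_force': array([-0.52423871,  0.01850867,  0.35084556]), 'torque': array([-0.03972524,  0.00490193,  0.03846841]), 'grasp_force': 0.0, 'gripper_width': 0.9962898675271014}
{'fovy': 42.03329345632546, 'cx': 325.08495602995305, 'cy': 248.41926591202346, 'view': array([[-0.74104119,  0.67144504, -0.00441823,  0.40929813],
       [ 0.45977717,  0.50261627, -0.7321078 , -0.21536088],
       [-0.48934947, -0.54455344, -0.68117446,  1.75103051],
       [ 0.        ,  0.        ,  0.        ,  1.        ]])}
{'fovy': 51.657657283124564, 'cx': 322.6969402729523, 'cy': 234.7355736978035, 'view': array([[ 0.99206074, -0.12572659, -0.00288223, -0.57893698],
       [-0.08702371, -0.66976516, -0.73745611,  0.12412808],
       [ 0.09078742,  0.73185208, -0.67538891,  1.27821194],
       [ 0.        ,  0.        ,  0.        ,  1.        ]])}
```

View pics/s0.png

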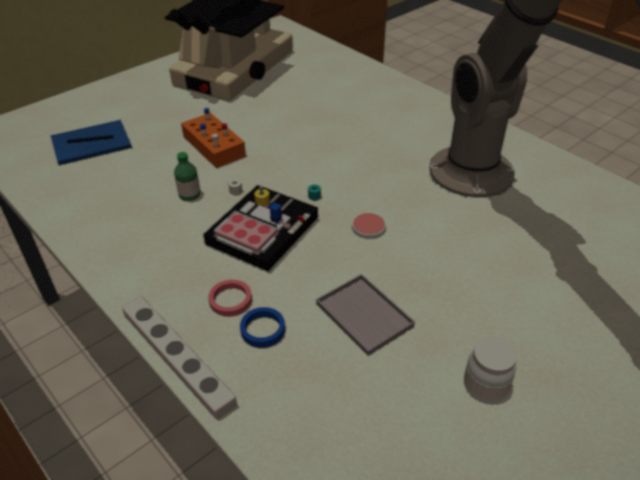

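View pics/d0.png

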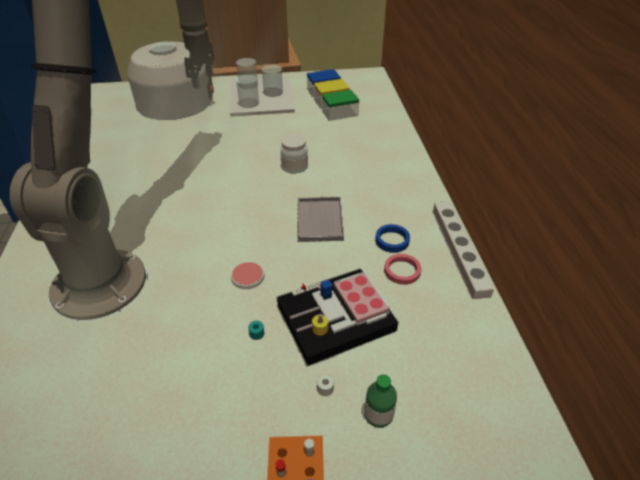

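The ring-shaped candidates in the scene view are yellow at (262,197), white at (235,187) and teal at (314,192). Only the yellow one sits on the stage's pin, so it fits. The tray is at (365,313). I'll confirm with an enlarged crop.

Run:
```python
from h import *
a=cv2.imread('pics/s0.png')[175:275,195:329];b=cv2.imread('pics/d0.png')[265:365,270:404]
cv2.imwrite('pics/c0.png',np.hstack([cv2.resize(x,None,fx=2.98,fy=5.9,interpolation=2) if 0 else cv2.resize(x,(400,300),interpolation=cv2.INTER_CUBIC) for x in(a,b)]))
for n,u,v in(('s0',262,190),('d0',320,320)):print(world(n,u,v))
```

```text
[ 0.54548151 -0.24164555  0.08178009]
[ 0.54628421 -0.24848854  0.07396431]
```

View pics/c0.png

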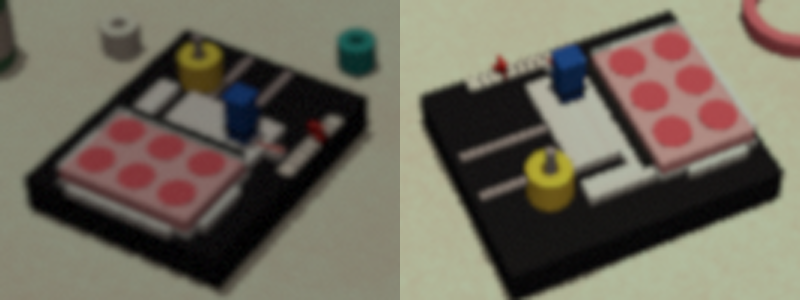

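The crop confirms the yellow collar on the pin, at (200,65) on the left and (550,180) on the right. The blue handle and red clip are also visible. Next I'll get the stage and tray poses from their corners.

Run:
```python
from h import *
np.set_printoptions(precision=4,suppress=True)
L=np.array([[-115,95],[115,95],[115,-95],[-115,-95]])/1000
A=np.array([world('d0',u,v,.04)[:2] for u,v in((277,297.3),(361.1,269),(397.3,322.3),(306.8,356.7))])
B=np.array([world('s0',u,v,.04)[:2] for u,v in((317.3,207.3),(269.4,266.7),(204.4,235),(248.6,185))])
for P in(A,B):
    c=P.mean(0);H=L.T@(P-c);th=np.arctan2(H[0,1]-H[1,0],H[0,0]+H[1,1])
    R=np.array([[np.cos(th),-np.sin(th)],[np.sin(th),np.cos(th)]])
    print('c',c,'yaw',th,'pin',c+R@[-.057,-.038],'handle',c+R@[-.008,.038]);print((P-c)@R-L)
for n,pts in(('s0',((361,277),(413,320),(370,351),(317,303))),('d0',((300,198),(341,198),(343,239),(298,240)))):
    T=np.array([world(n,u,v,.018)[:2] for u,v in pts]);print('tray',T.mean(0));print(T)
for p in ((269,325),(231,297)):print(world('s0',*p,.02))
print(world('s0',495,365,.1),world('s0',187,185,.1), world('s0',369,225,.014))
```

```text
c [ 0.5901 -0.1963] yaw 0.2936724170294606 pin [ 0.5465 -0.2492] handle [ 0.5714 -0.1623]
[[ 0.0018 -0.0038]
 [-0.0015 -0.0033]
 [-0.0031  0.0036]
 [ 0.0028  0.0036]]
c [ 0.5962 -0.1886] yaw 0.35336542152161493 pin [ 0.5559 -0.244 ] handle [ 0.5755 -0.1557]
[[ 0.001   0.0031]
 [ 0.009   0.0067]
 [-0.0121  0.0016]
 [ 0.002  -0.0114]]
tray [0.5985 0.1787]
[[0.531  0.0987]
 [0.5393 0.2647]
 [0.6655 0.2611]
 [0.6581 0.0904]]
tray [0.5977 0.1614]
[[0.5472 0.2611]
 [0.6707 0.245 ]
 [0.6483 0.0637]
 [0.5245 0.0757]]
[0.7756 0.07   0.02  ]
[ 0.7876 -0.0495  0.02  ]
[0.567  0.4802 0.1   ] [ 0.6836 -0.3635  0.1   ] [ 0.3854 -0.0204  0.014 ]
```

servo_tool:
  motion:
    - [[1,0.3,-0.9,0.3,-0.3],[1,0.3,-0.9,0.3,-0.3],[1,0.3,-0.9,0.3,-0.3],[1,0.3,-0.9,0.3,-0.3],[1,0.3,-0.9,0.3,-0.3],[1,0.3,-0.9,0.3,-0.3],[1,0.3,-0.9,0.3,-0.3],[1,0.3,-0.9,0,-0.3],[1,0.3,-0.9,0,-0.3],[1,0.3,-0.9,0,-0.3],[1,0.3,-0.9,0,-0.3],[1,0.3,-0.9,0,-0.3]]

```text
t: 1.3
eef_pos: [0.4185, 0.183, 0.3023]
tool_rot: [-0.0, 0.413, 0.911, -0.0]
contact_force: [0.2, 0.7, -0.5]
gripper_width: 1.001
grasp_force: 0.0
```

```bash
python3 -c "
from h import *
o=bot.get_obs();print(o['t'],o['q'].round(2),o['eef_pos'],o['tool_rot'])"
```

```text
1.3 [-0.85  0.02  0.31  1.96 -0.01  1.16  0.18] [0.41852691 0.18298754 0.30233145] [-1.44008714e-04  4.13379017e-01  9.10559040e-01 -4.63703883e-05]
```

servo_tool:
  motion:
    - [[1,0.3,-0.9,0,-0.3],[1,0.3,-0.9,0,-0.3],[1,0.3,-0.9,0,-0.3],[1,0.3,-0.9,0,-0.4],[1,0.3,-0.9,0,-0.4],[1,0.3,-0.9,0,-0.4],[1,0.3,-0.9,0,-0.4],[1,0.3,-0.9,0,-0.3],[1,0.3,-0.9,0,-0.3],[1,0.2,-0.9,0,-0.3],[1,0,-0.5,0,0],[1,0,0,0,0]]

```text
t: 2.5
eef_pos: [0.5334, -0.1991, 0.3022]
tool_rot: [0.0, 0.591, 0.807, -0.001]
contact_force: [-0.6, -0.1, -0.2]
gripper_width: 1.002
grasp_force: 0.0
```

```bash
python3 -c "
from h import *
snap('wrist','w0')
o=bot.get_obs();print(o['t'],o['q'].round(2),o['eef_pos'],o['tool_rot'])"
```

```text
2.55 [-0.31  0.27  0.69  1.74 -0.18  1.2   0.74] [ 0.53384632 -0.19665845  0.30209174] [-3.09472319e-04  5.89923933e-01  8.07458632e-01 -4.63758434e-04]
```

View pics/w0.png

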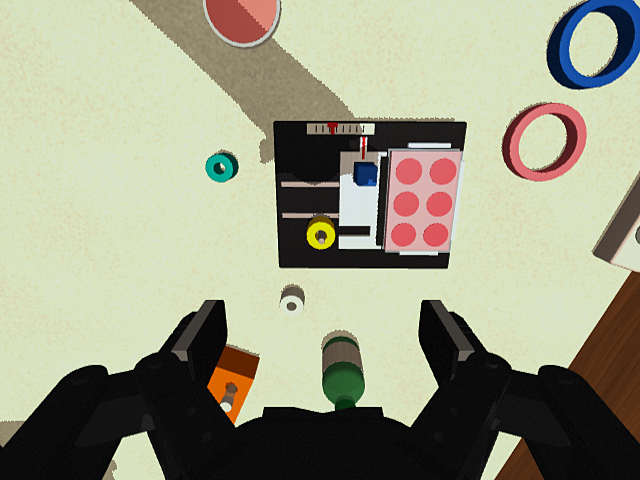

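The wrist view shows the whole stage: collar at (320,236), handle at (366,174), red clip at (332,128) and red line near x≈363. I'll enlarge it to read pixels.

Run:
```python
from h import *
cv2.imwrite('pics/c1.png',cv2.resize(cv2.imread('pics/w0.png')[120:270,270:470],(800,600),interpolation=cv2.INTER_CUBIC))
```

```text
(no output)
```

View pics/c1.png

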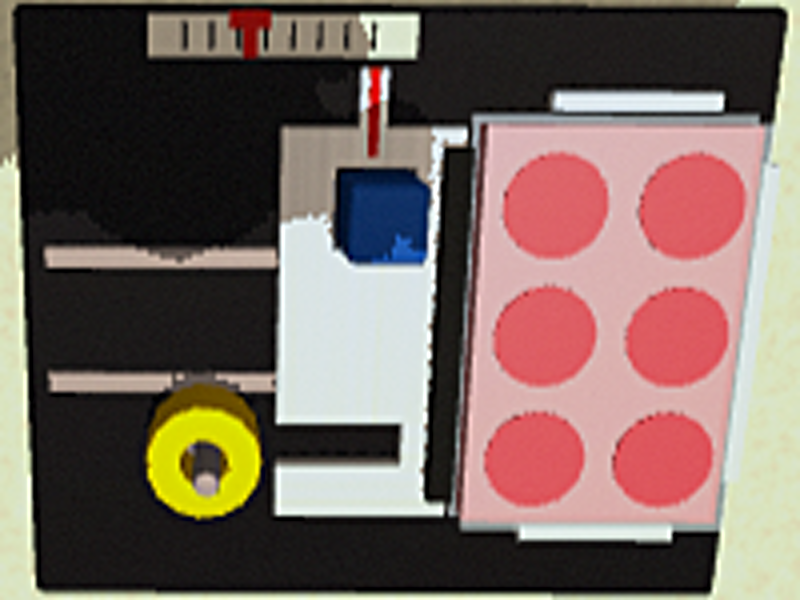

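```bash
cat > m.py <<'E'
from h import *
np.set_printoptions(precision=4,suppress=True)
f='w0';W=lambda x,y,z=None:world(f,270+(x-1.5)/4,120+(y-1.5)/4,z)
L=np.array([[-115,95],[115,95],[115,-95],[-115,-95]])/1000
P=np.array([W(x,y,.04)[:2] for x,y in((15,6),(786,10),(713,593),(39,588))])
c=P.mean(0);H=L.T@(P-c);th=np.arctan2(H[0,1]-H[1,0],H[0,0]+H[1,1])
R=np.array([[np.cos(th),-np.sin(th)],[np.sin(th),np.cos(th)]])
S=lambda w:np.r_[(w[:2]-c)@R,w[2]]*1000
print('c',c,'yaw',th);print(((P-c)@R-L)*1000)
print('pin',c+R@[-.057,-.038],'handle',c+R@[-.008,.038])
print('collar depth',W(230,490),S(W(230,490)),'ringcentre',S(W(204,462,.07)),W(204,462,.07),'pintop',S(W(204,485,.09)))
for n,x,y in(('handle',390,200),('handle lo',380,230),('mark stem',250,48),('mark top',249,18),('line',375,80),('line2',373,145),('plate',620,200),('slide',340,350)):print(n,S(W(x,y)))
print('mark z.055',S(W(250,48,.055)),'line z.05',S(W(375,80,.05)))
o=bot.get_obs();q=o['tool_rot'];print('fingeryaw',np.arctan2(2*q[2]**2-1,2*q[1]*q[2]),o['eef_pos'],bot.get_calibration('wrist')['view'])
E
python3 m.py
```

```text
c [ 0.5874 -0.1902] yaw 0.3030429398512639
[[ 1.1779 -1.7232]
 [-1.7954 -2.0276]
 [-0.8452  1.5175]
 [ 1.4628  2.2334]]
pin [ 0.5443 -0.2435] handle [ 0.5684 -0.1563]
collar depth [ 0.554  -0.2499  0.0697] [-49.6667 -47.0609  69.6905] ringcentre [-57.6423 -37.9819  70.    ] [ 0.5437 -0.2436  0.07  ] pintop [-57.4786 -38.486   90.    ]
handle [-7.8797 43.8988 94.6237]
handle lo [-10.1496  35.8392  94.133 ]
mark stem [-44.8247  81.9531  55.477 ]
mark top [-45.1758  90.1033  53.9555]
line [-8.0727 73.0792 50.0457]
line2 [-7.8852 54.5481 49.9803]
plate [63.7411 39.9991 60.4246]
slide [-15.4614  -7.9656  48.7719]
mark z.055 [-44.813   81.9458  55.    ] line z.05 [-8.0674 73.0775 50.    ]
fingeryaw 0.3088665393508812 [ 0.5338 -0.1967  0.3021] [[ 0.9526  0.3043 -0.0026 -0.4471]
 [ 0.29   -0.9051  0.3109 -0.3988]
 [ 0.0923 -0.2969 -0.9504  0.3524]
 [ 0.      0.      0.      1.    ]]
```

servo_tool:
  motion:
    - [[0.75,0.13,-0.58,-0.5,-0.05],[0.75,0.13,-0.58,-0.5,0],[0.75,0,0,-1,0],[0.75,0,0,-1,0],[0.75,0,0,-1,0],[0.75,0,0,-0.5,0],[0.75,0,0,0,0],[0.75,0,0,0,0]]

```text
t: 3.35
eef_pos: [0.5454, -0.2406, 0.123]
tool_rot: [-0.0, 0.591, 0.807, 0.0]
contact_force: [1.2, 0.4, 0.5]
gripper_width: 0.749
grasp_force: 0.0
```

servo_tool:
  motion:
    - [[0.75,-0.04,-0.07,-0.6,0],[0.75,0,0,-0.5,0],[0.75,0,0,-0.17,0],[0.75,0,0,0,0],[0.3,0,0,0,0],[0.2,0,0,0,0],[0.2,0,0,0,0],[0.2,0,0,0,0],[0.2,0,0,0,0]]
  newtons: 40

```text
t: 4.25
eef_pos: [0.5434, -0.2446, 0.072]
tool_rot: [0.0, 0.591, 0.807, 0.0]
contact_force: [-0.0, -0.2, -0.9]
gripper_width: 0.197
grasp_force: 0.0
```

The fingers reached 0.2 with no grip force, so I'll look.

Run:
```python
from h import *
snap('wrist','w1');o=bot.get_obs();print(o['t'],o['gripper_width'],o['grasp_force'],o['eef_pos'])
```

```text
4.3 0.19844697512077475 0.0 [ 0.54336749 -0.24454999  0.07188067]
```

View pics/w1.png

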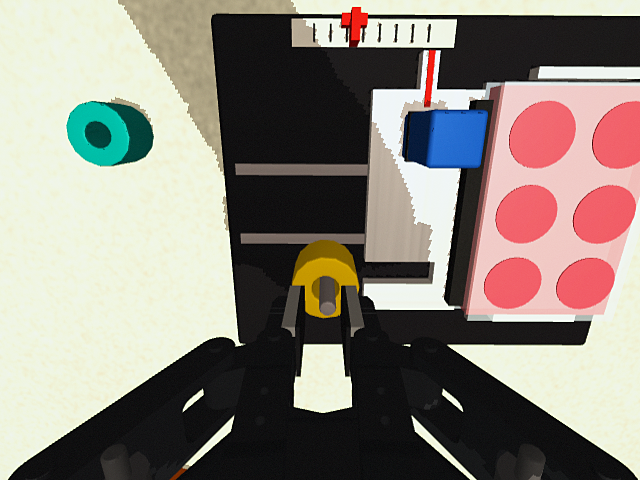

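The pads at (290,320) and (355,320) look as if they are above or short of the collar, which spans 293–358 at row 285. I'll measure where they actually are.

Run:
```python
from h import *
np.set_printoptions(precision=4,suppress=True)
for n,e in(('w1',[.5434,-.2446,.0719]),('w0',[.5334,-.199,.3022])):
    s=np.load(f'pics/{n}.npz');F,cx,cy=s['k']
    for dz in(0,-.003,-.022):
        p=s['view']@np.r_[np.array(e)+[0,0,dz],1];print(n,dz,F*p[0]/p[2]+cx,F*p[1]/p[2]+cy)
yaw=.307;R=np.array([[np.cos(yaw),-np.sin(yaw)],[np.sin(yaw),np.cos(yaw)]])
for u,v in((300,290),(291,320),(347,291),(357,320),(327,285),(328,300),(310,255),(340,270),(302,340)):
    w=world('w1',u,v);print(u,v,w,'tool xy mm',np.r_[(w[:2]-[.5434,-.2446])@R,w[2]-.0719]*1000)
for u,v in((215,303),(205,340),(430,303),(445,340)):
    w=world('w0',u,v);print(u,v,w,'tool xy mm',np.r_[(w[:2]-[.5334,-.199])@R,w[2]-.3022]*1000)
```

```text
w1 0 323.86994825536203 290.4040712016697
w1 -0.003 323.85306942477746 287.7447341412306
w1 -0.022 323.7576977992385 272.71849775351586
w0 0 323.9026804979168 290.23124582239205
w0 -0.003 323.89610303662795 287.56659811731384
w0 -0.022 323.85893797867266 272.5103656222676
300 290 [ 0.5298 -0.2371  0.0934] tool xy mm [-10.6769  11.2911  21.4885]
291 320 [ 0.5281 -0.2376  0.1176] tool xy mm [-12.4907  11.2555  45.7363]
347 291 [ 0.5495 -0.2305  0.0949] tool xy mm [10.0967 11.5627 22.9679]
357 320 [ 0.5518 -0.2302  0.1175] tool xy mm [12.3168 11.1662 45.5918]
327 285 [ 0.5439 -0.2409  0.0724] tool xy mm [1.596  3.3274 0.502 ]
328 300 [ 0.5441 -0.2407  0.0883] tool xy mm [ 1.8732  3.5045 16.4122]
310 255 [ 0.5316 -0.2316  0.0625] tool xy mm [-7.2988 15.91   -9.368 ]
340 270 [ 0.548  -0.2319  0.0703] tool xy mm [ 8.2282 10.7224 -1.6347]
302 340 [ 0.5359 -0.2516  0.1079] tool xy mm [-9.2388 -4.4268 36.0147]
215 303 [ 0.4871 -0.2022  0.3347] tool xy mm [-45.089   10.8904  32.5105]
205 340 [ 0.4901 -0.2062  0.3534] tool xy mm [-43.4503   6.2589  51.229 ]
430 303 [ 0.5718 -0.1753  0.3347] tool xy mm [43.7386 11.007  32.5054]
445 340 [ 0.5707 -0.1771  0.3579] tool xy mm [42.1189  9.5768 55.6847]
```

Run:
```python
from h import *
np.set_printoptions(precision=4,suppress=True)
for u in(298,302,344,349):
    print(u,[(v,round(float(world('w1',u,v)[2]),3)) for v in range(280,300,2)])
s=np.load('pics/w1.npz');a=s['p'][230:350,270:390,::-1];cv2.imwrite('pics/c2.png',cv2.resize(a,(600,600),interpolation=cv2.INTER_CUBIC))
```

```text
298 [(280, 0.07), (282, 0.07), (284, 0.07), (286, 0.089), (288, 0.092), (290, 0.093), (292, 0.095), (294, 0.098), (296, 0.099), (298, 0.101)]
302 [(280, 0.07), (282, 0.07), (284, 0.07), (286, 0.089), (288, 0.091), (290, 0.094), (292, 0.096), (294, 0.097), (296, 0.098), (298, 0.1)]
344 [(280, 0.07), (282, 0.07), (284, 0.071), (286, 0.089), (288, 0.091), (290, 0.094), (292, 0.095), (294, 0.097), (296, 0.099), (298, 0.101)]
349 [(280, 0.07), (282, 0.07), (284, 0.07), (286, 0.09), (288, 0.091), (290, 0.093), (292, 0.095), (294, 0.098), (296, 0.099), (298, 0.101)]
```

View pics/c2.png

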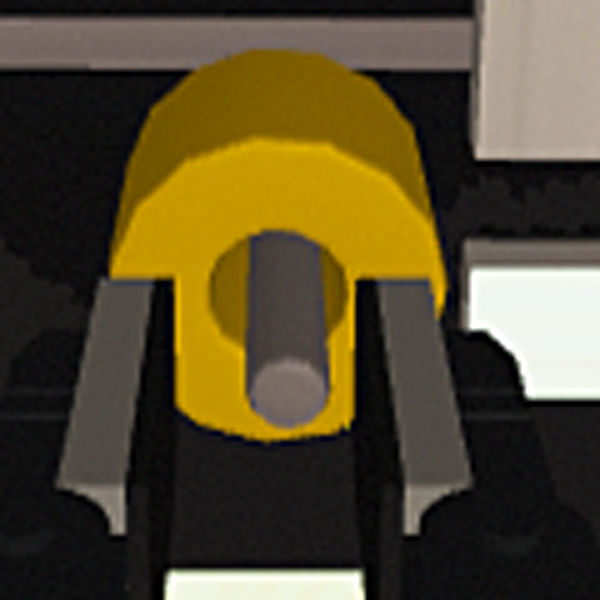

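The crop shows the fingertips at z≈0.088, about 18 mm above the collar top, so they never reached it. The tips really stand about 16 mm behind the reported TCP, not 22 mm ahead of it. I'll open, descend about 38 mm while watching the force, and close again.

servo_tool:
  motion:
    - [[0.75,0,0,0,0],[0.75,0,0,0,0],[0.75,0,0,0,0],[0.75,0,0,0,0],[0.75,0,0.02,-0.25,0],[0.75,0,0,-0.25,0],[0.75,0,0,-0.25,0],[0.75,0,0,-0.2,0],[0.75,0,0,0,0]]

```text
t: 5.2
eef_pos: [0.5422, -0.2433, 0.032]
tool_rot: [-0.001, 0.591, 0.807, -0.0]
contact_force: [-0.9, -0.0, 0.2]
gripper_width: 0.749
grasp_force: 0.0
```

servo_tool:
  motion:
    - [[0.2,0,0,0,0],[0.2,0,0,0,0],[0.2,0,0,0,0],[0.2,0,0,0,0],[0.2,0,0,0,0]]
  newtons: 40

```text
t: 5.7
eef_pos: [0.5452, -0.2438, 0.0349]
tool_rot: [0.002, 0.591, 0.807, 0.001]
contact_force: [1.7, 1.0, 5.1]
gripper_width: 0.416
grasp_force: 40.6
```

It's gripped at 36 mm. Lifting straight up.

servo_tool:
  motion:
    - [[0.2,0,0,0.4,0],[0.2,0,0,0.8,0],[0.2,0,0,1,0],[0.2,0,0,1,0],[0.2,0,0,1,0],[0.2,0,0,0,0]]

```text
t: 6.3
eef_pos: [0.5451, -0.246, 0.2078]
tool_rot: [0.004, 0.592, 0.806, 0.001]
contact_force: [-0.5, -0.8, -0.9]
gripper_width: 0.412
grasp_force: 41.8
```

Run:
```python
from h import *
snap('wrist','w2');snap('scene','s2')
a=cv2.imread('pics/w2.png');b=cv2.imread('pics/s2.png')[165:405,175:495]
cv2.imwrite('pics/c3.png',np.hstack([cv2.resize(a,(400,300)),cv2.resize(b,(400,300))]))
```

```text
(no output)
```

View pics/c3.png

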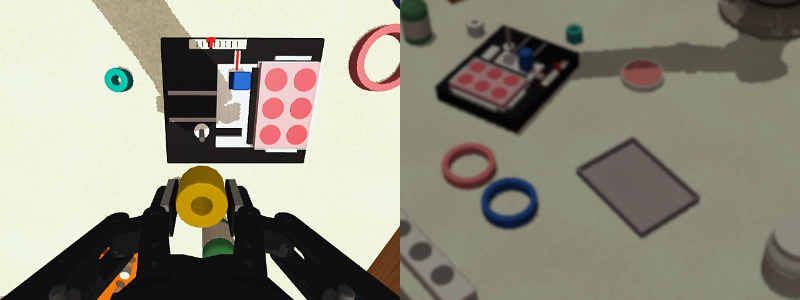

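Collar held at (203,195) in the left view, with the bare pin at (201,132). Moving to the tray.

servo_tool:
  motion:
    - [[0.2,0.1,0.5,0,0],[0.2,0.1,0.9,0,0],[0.2,0.1,1,0,0],[0.2,0.1,1,0,0],[0.2,0.1,1,0,0],[0.2,0.1,1,0,0],[0.2,0.1,1,0,0],[0.2,0.1,1,0,0],[0.2,0.2,1,-0.3,0],[0.2,0.2,1,-0.5,0],[0.2,0.2,0.7,-0.8,0],[0.2,0,0.2,-0.8,0],[0.2,0,0,0,0],[0.2,0,0,0,0]]

```text
t: 7.8
eef_pos: [0.5982, 0.1666, 0.1049]
tool_rot: [-0.0, 0.592, 0.806, -0.002]
contact_force: [0.2, 0.4, 0.5]
gripper_width: 0.411
grasp_force: 41.8
```

Run:
```python
from h import *
np.set_printoptions(precision=4,suppress=True)
snap('wrist','w3');o=bot.get_obs();print(o['eef_pos'],o['gripper_width'],o['q'].round(2))
```

```text
[0.5994 0.1663 0.1063] 0.4124703855304745 [-0.75  0.56  0.53  1.81 -0.36  0.86  0.25]
```

View pics/w3.png

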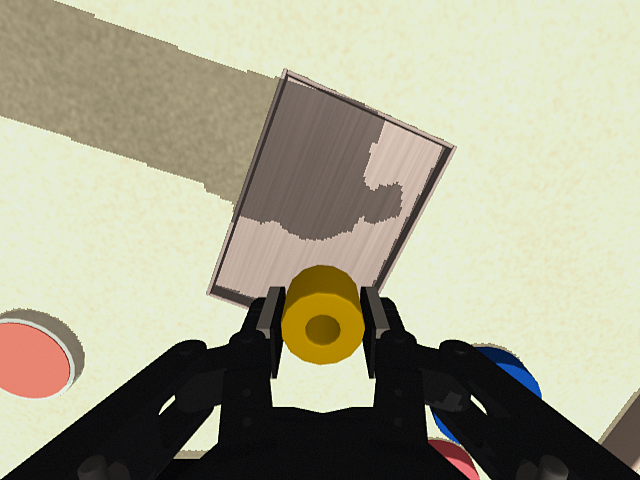

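The tray corners are at (286,70), (455,148) and (209,293), with the collar still held. I'll check the offset.

Run:
```python
from h import *
np.set_printoptions(precision=4,suppress=True)
a,b,c=[world('w3',u,v,.018) for u,v in((286,70),(455,148),(209,293))]
print(a,b,c,'centre',(b+c)/2,np.linalg.norm(a-b),np.linalg.norm(a-c))
print(world('w3',322,275),world('w3',322,350))
```

```text
[0.5396 0.2691 0.018 ] [0.6656 0.2569 0.018 ] [0.524  0.0933 0.018 ] centre [0.5948 0.1751 0.018 ] 0.12656930421196305 0.1764037743584624
[0.5923 0.1825 0.1228] [0.6004 0.1569 0.1401]
```

servo_tool:
  motion:
    - [[0.2,-0.1,0.2,-0.7,0],[0.2,0,0,-0.8,0],[0.2,0,0,-0.6,0],[0.2,0,0,-0.3,0],[0.2,0,0,-0.15,0],[0.2,0,0,0,0],[0.2,0,0,0,0]]

```text
t: 8.55
eef_pos: [0.5964, 0.1762, 0.0052]
tool_rot: [0.001, 0.591, 0.806, 0.001]
contact_force: [-0.2, -0.8, -0.1]
gripper_width: 0.412
grasp_force: 41.8
```

servo_tool:
  motion:
    - [[0.2,0,0,-0.12,0],[0.2,0,0,0,0],[0.2,0,0,0,0]]

```text
t: 8.85
eef_pos: [0.5954, 0.1764, -0.0009]
tool_rot: [0.0, 0.591, 0.807, 0.0]
contact_force: [-0.4, -0.9, -0.5]
gripper_width: 0.413
grasp_force: 41.8
```

servo_tool:
  motion:
    - [[0.2,0,0,-0.04,0],[0.2,0,0,0,0],[0.55,0,0,0,0],[0.75,0,0,0,0],[0.75,0,0,0,0],[0.75,0,0,0,0],[0.75,0,0,0.5,0],[0.75,0,0,1,0],[0.75,0,0,1,0],[0.75,0,0,1,0],[0.75,0,0,1,0],[0.75,0,0,0.5,0],[0.75,0,0,0,0]]

```text
t: 10.15
eef_pos: [0.5974, 0.1766, 0.2009]
tool_rot: [0.002, 0.591, 0.807, 0.003]
contact_force: [-0.2, -0.6, -0.2]
gripper_width: 0.748
grasp_force: 0.0
```

Run:
```python
from h import *
np.set_printoptions(precision=4,suppress=True)
snap('wrist','w4')
s=np.load('pics/w4.npz')
hsv=cv2.cvtColor(s['p'],cv2.COLOR_RGB2HSV);m=cv2.inRange(hsv,(22,150,60),(35,255,255))
n,l,st,ce=cv2.connectedComponentsWithStats(m);i=1+st[1:,4].argmax();print(st[i],ce[i])
ys,xs=np.where(l==i);W=np.array([world('w4',x,y) for x,y in zip(xs,ys)]);t=W[W[:,2]>W[:,2].max()-.004]
print('z',W[:,2].min(),W[:,2].max(),'top centre',(t.max(0)+t.min(0))/2,bot.get_obs()['eef_pos'])
```

```text
[302 190  36  39 969] [319.5212 209.0949]
z 0.00454521601670671 0.03409903617140664 top centre [0.5945 0.1761 0.0321] [0.5961 0.1765 0.1987]
```

The collar stands upright in the tray, its top at z 0.033. Now to the handle at (0.568, -0.156).

servo_tool:
  motion:
    - [[0.55,-0.1,-0.4,0,0],[0.55,-0.1,-0.9,0,0],[0.55,-0.1,-1,0,0],[0.55,-0.1,-1,0,0],[0.55,-0.1,-1,0,0],[0.55,-0.1,-1,0,0],[0.55,-0.1,-1,0,0],[0.55,0,-1,0,0],[0.55,0,-0.7,-0.3,0],[0.55,0,-0.3,-0.6,0],[0.55,0,0,-0.6,0],[0.55,0,0,-0.2,0],[0.55,0,0,0,0],[0.55,0,0,0,0]]

```text
t: 11.6
eef_pos: [0.5672, -0.1558, 0.1295]
tool_rot: [-0.0, 0.591, 0.807, -0.0]
contact_force: [0.1, -0.8, -0.4]
gripper_width: 0.55
grasp_force: 0.0
```

servo_tool:
  motion:
    - [[0.55,0.03,0,-0.6,0],[0.55,0,0,-0.7,0],[0.55,0,0,-0.4,0],[0.55,0,0,-0.22,0],[0.55,0,0,0,0],[0.4,0,0,0,0],[0.1,0,0,0,0],[0.1,0,0,0,0],[0.1,0,0,0,0],[0.1,0,0,0,0]]
  newtons: 70

```text
t: 12.6
eef_pos: [0.5696, -0.1559, 0.0539]
tool_rot: [0.001, 0.591, 0.807, 0.001]
contact_force: [-0.7, 0.8, 7.7]
gripper_width: 0.249
grasp_force: 69.6
```

Run:
```python
from h import *
np.set_printoptions(precision=4,suppress=True)
E=np.array([bot.get_obs()['eef_pos'] for _ in range(1)]);snap('wrist','w5');print(E,bot.get_obs()['eef_pos'])
```

```text
[[ 0.5696 -0.1559  0.0539]] [ 0.5696 -0.156   0.0539]
```

View pics/w5.png

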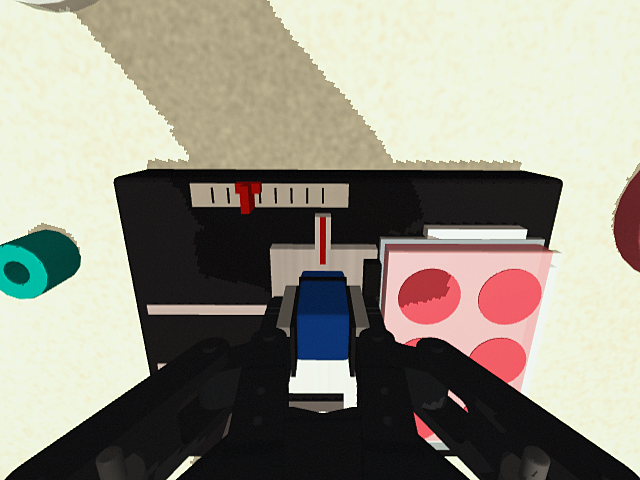

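The handle is gripped: blue post at (323,310), red line at (323,240), clip at (246,198). Pulling along stage −x.

servo_tool:
  motion:
    - [[0.1,-0.2,-0.06,0,0],[0.1,-0.2,-0.06,0,0],[0.1,-0.2,-0.065,0,0],[0.1,-0.2,-0.065,0,0],[0.1,-0.05,-0.015,0,0],[0.1,0,0,0,0],[0.1,0,0,0,0]]

```text
t: 13.35
eef_pos: [0.5382, -0.1657, 0.0539]
tool_rot: [0.003, 0.591, 0.807, 0.002]
contact_force: [8.1, 0.9, -1.1]
gripper_width: 0.245
grasp_force: 69.7
```

```bash
cat > k.py <<'E'
import sys
from h import *
np.set_printoptions(precision=2,suppress=True)
f=sys.argv[1];snap('wrist',f);s=np.load(f'pics/{f}.npz');c=np.array([.5874,-.1902]);th=.303
R=np.array([[np.cos(th),-np.sin(th)],[np.sin(th),np.cos(th)]])
hsv=cv2.cvtColor(s['p'],cv2.COLOR_RGB2HSV);m=(cv2.inRange(hsv,(0,190,60),(6,255,255))|cv2.inRange(hsv,(174,190,60),(180,255,255)))
for z,nm,y0,y1 in((.050,'line',52,77),(.056,'mark',77,100)):
    ys,xs=np.where(m);P=np.array([(world(f,x,y,z)[:2]-c)@R for x,y in zip(xs,ys)])*1000
    k=(P[:,1]>y0)&(P[:,1]<y1)&(P[:,0]>-80)&(P[:,0]<5);q=P[k];print(nm,k.sum(),q.mean(0),q.min(0),q.max(0), 'px',xs[k].mean(),ys[k].mean())
o=bot.get_obs();e=o['eef_pos'];print('eef stage',((e[:2]-c)@R)*1000,e[2]*1000,o['t'],o['gripper_width'],o['grasp_force'],o['contact_force'])
E
python3 k.py w6
```

```text
line 261 [-40.56  64.68] [-41.76  52.17] [-39.14  76.04] px 322.35632183908046 238.74329501915707
mark 454 [-44.21  88.61] [-49.62  77.15] [-39.    94.18] px 314.726872246696 193.92070484581498
eef stage [-39.59  38.02] 53.88360492968782 13.4 0.24461159487522469 69.74498748779297 [7.06 1.9  0.64]
```

servo_tool:
  motion:
    - [[0.1,-0.1,-0.03,0,0],[0.1,0,0,0,0],[0.1,0,0,0,0]]

```text
t: 13.7
eef_pos: [0.5344, -0.1669, 0.0539]
tool_rot: [0.003, 0.591, 0.807, 0.002]
contact_force: [8.5, 2.0, -0.0]
gripper_width: 0.245
grasp_force: 69.7
```

```bash
python3 k.py w7
python3 - <<'E'
from h import *
cv2.imwrite('pics/c7.png',cv2.resize(cv2.imread('pics/w7.png')[170:290,240:400],(800,600),interpolation=cv2.INTER_CUBIC))
E
```

```text
line 261 [-44.52  64.67] [-45.72  52.17] [-43.11  76.04] px 322.35632183908046 238.75862068965517
mark 464 [-44.49  88.59] [-49.9   77.15] [-38.87  94.2 ] px 322.7090517241379 194.0
eef stage [-43.56  38.01] 53.896951121726026 13.75 0.24459457324462722 69.72602248191833 [ 9.05  2.69 -0.9 ]
```

View pics/c7.png

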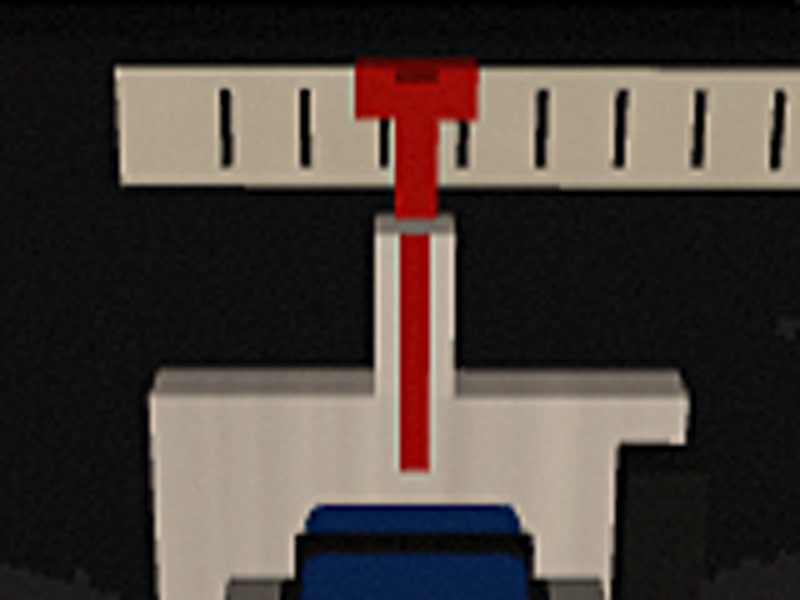

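The red line (column 415) is centred on the clip's stem (395–438). The clamp is held at the mark with a firm grip, so I'm handing in.

```bash
python3 -c "
from h import *
print(bot.hand_in())"
```

```text
the job is handed in; nothing more can be done
None
```

The yellow collar is standing in the steel tray, and I handed in at about 14 s with the clamp held open, its red line level with the red marker clip to within about 1 mm; no verdict came back.

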